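# Park the aluminium profile in the bay behind the post

## Robot

A 7-joint arm with a two-finger parallel gripper is mounted at the origin on the work surface. World frame = base frame: x ahead of the robot, y to its left, z up, the work surface at z = 0. Lengths are in mm, angles in degrees, forces in N, time in s.
With the tool pointing down it reaches from about 400 to 850 mm from the base axis. Payload 4.5 kg.
Tool frame: the origin (TCP) lies midway between the tips of the shut fingers; the grasp point (between the pads) lies 19 mm behind it; z points along the fingers, y is the line along which they close (so a half turn about z gives the same grasp; the last joint's range is limited). The gripper opens to 88 mm and grips with 3 to 60 N. Pads are 18 mm wide; open, the fingers measure 123 mm over their backs; the gripper's body (75 mm by 187 mm) begins 45 mm behind the grasp point.
Start: joints at [70.978, 39.483, -11.15, 89.685, 9.013, 51.709, -12.324], TCP at [223.59, -583.662, 238.743] pointing down, gripper open.
Joint ranges: [-172.22, 172.22], [-26.19, 119.32], [-84.43, 86.54], [7.71, 146.69], [-57.33, 237.33], [2.42, 119.75], [-152.13, 152.13]. Speed limits (degrees/s): [147.25, 147.25, 180, 180, 180, 180, 180].

## Interface

Orientations are given as a 3x3 rotation matrix whose columns are the frame's x, y, z axes.
In Python, from workcell import get_state, grab_frame, finish_job gives the robot as it stands.
- The arm moves only by the tool apply_moves, never from a script. Its argument "commands" is a list of rows, each a list of 3 entries, a list of its own where there are three numbers: the turn, a rotation vector about the tool's x, y, z in degrees, then the shift along the tool's x, y, z in m, then the finger opening in m, from 0 to 0.0881. A call has exactly 8 rows; each row shifts and turns the commanded pose from where the row before left it, along the tool's axes as they then stand; what a row does not reach is not made up. A row lasts 1/10 s, in which the tool goes at most 50 mm and 8.59 degrees, less where a joint would pass 70% of its speed; a pose out of reach is approached as far as the arm can. A call with a gripper value outside its range is refused whole. The fingers move at their own pace and stop on an object; the grip force is fixed at half the most. Time passes only in rows, so rows that do not move let the fingers close, or fill a call up. It gives the time, the measured TCP pose, the force, the opening and the grip force at its end, in the units of the state.
- get_state(): the state, without advancing time (a new reading comes with each control period).
- grab_frame(name): name is "scene" or "top"; returns a dict with "pixels" (384x512x3 uint8, red, green, blue), "fov_y" (degrees; the focal length in pixels is half the picture's height over the tangent of half this angle, whatever the lens; pixels are square), "cx", "cy" (the principal point, pixels), "dist_coeffs" ([k1, k2, p1, p2, k3] as OpenCV has them; the pictures are not rectified), "rvec" (rotation vector, rad) and "tvec" (3), from world to camera coordinates, as OpenCV has them. Camera axes: x right, y down, z forward; pixel columns grow to the right and rows downward; lengths in mm; the calibration is good to about 2 mm. A picture is of the moment at which its call begins. There is no depth.
- finish_job(): hands the job in; it is judged then, once.
The state is a dict: "clock": time; "joint_pos": joint angles; "qvel": joint speeds; "joint_efforts": joint torques, N m; "tool_pos": TCP position; "tool_rot": TCP orientation; "force": force on the tool from outside, world axes, zero at the start; "ft_torque": the same for the moment, N m; "opening": finger opening in mm; "finger_force": force on a finger pad.
Only numpy, scipy, OpenCV 4.12 (cv2) and the standard library are available. Lean on these libraries where they do the work, as an engineer would, in place of code of your own. Each camera call takes 0.05 s, during which the arm holds its last target. There are 200 camera calls.

## Task

Push the loose aluminium profile into the bay behind the short steel post, without picking it up: first work one end in behind the post and past it while the other end is still out in front of the bay, then swing the other end in. It should finish lying flat against the back rail, between the two end stops. Leave the jar, the meter, the solder spool and the screwdriver where they are.

Things in the scene. Friction and masses are not known exactly. Their poses are not given: they have to be found in the camera images.
- profile: Loose bar of aluminium T-slot profile, 200 mm long, 30 mm wide, 30 mm high, about 0.2 kg, lying on the bench and sliding on it when pushed. Origin: centre of its underside; its x axis runs along its length, z up. At the start it points roughly away from the robot, in front of the bay, to the left or to the right of the post, with end_a nearer the bay.
- end_a (a point): Centre of the profile's end face at +100 mm along its x axis, 15 mm above its underside.
- end_b (a point): Centre of the profile's other end face, at -100 mm along its x axis, 15 mm above its underside.
- bay: Fixed bay of dark steel bar, 30 mm high, 12 mm thick: a back rail 304 mm long with an end stop at each end sticking out 28 mm to the front; inner faces of the stops at y = +-140 mm; front open, floor the bare bench. Origin: middle of the rail's front face, at bench height. x points away from the robot, square to the rail (in front of it x is negative); y runs along the rail, to the left.
- post: Upright dark steel post fixed to the bench, 28 mm in diameter and 53 mm high, 105 mm in front of the rail's front face and near the middle of the bay, so 91 mm are free between post and rail. Origin: centre of its foot on the bench; its axes are parallel to the bay's.
- jar: Bystander: loose amber glass jar with a black cap, 52 mm in diameter, 58 mm high, standing on the other side of the post from the profile. Origin: centre of its underside.
- meter: Bystander: yellow hand-held meter lying on its back, 170 x 85 x 36 mm, well to the left. Origin: centre of its underside, long side along its x.
- spool: Bystander: grey solder spool standing on its flange, 60 mm in diameter, 45 mm high, well to the right. Origin: centre of its underside.
- driver: Bystander: screwdriver 170 mm long lying on the bench behind the back rail, roughly parallel to it. Origin: under its middle.
Not all that is in view belongs to the job. Several things look just like the profile: the one meant starts farthest from the robot's base. Of the things that look like the post, the smaller one is meant.

How it is judged (in metres and radians):
On the way:
1. one end of the profile is behind the post and reaches past it, while the other end is still out in front of the bay, on the other side of the post (((x of end_a in the frame of post above 0.01 m and y of end_a in the frame of post below -0.01 m and x of end_b in the frame of post below 0.055 m and y of end_b in the frame of post above 0.02 m) or (x of end_a in the frame of post above 0.01 m and y of end_a in the frame of post above 0.01 m and x of end_b in the frame of post below 0.055 m and y of end_b in the frame of post below -0.02 m) or (x of end_b in the frame of post above 0.01 m and y of end_b in the frame of post below -0.01 m and x of end_a in the frame of post below 0.055 m and y of end_a in the frame of post above 0.02 m) or (x of end_b in the frame of post above 0.01 m and y of end_b in the frame of post above 0.01 m and x of end_a in the frame of post below 0.055 m and y of end_a in the frame of post below -0.02 m))), for 0.1 s.
At the end, for the whole second after the job is handed in: The profile lies at rest on the bench between the two end stops, its long side along the back rail within 0.06 rad and its centre line no more than 23 mm from the rail's face (a gap of at most about 8 mm) (x of profile in the frame of bay between -0.023 and -0.01 m and y of profile in the frame of bay between -0.043 and 0.043 m and angle between the x axis of profile and the y axis of bay, either way round below 0.06 rad and height (world z) of profile below 0.005 m and angle between profile's own z axis and vertical below 0.05 rad and linear speed of profile below 0.01 m/s); the robot touches nothing.
It fails at once if the profile is lifted off the bench or rolled over (height (world z) of profile above 0.012 m or angle between profile's own z axis and vertical above 0.3 rad).
It fails at once if the jar is disturbed (moved more than 15 mm) (distance of jar from where it was at the start of the episode above 0.015 m).
It fails at once if the meter is disturbed (moved more than 15 mm) (distance of meter from where it was at the start of the episode above 0.015 m).
It fails at once if the spool is disturbed (moved more than 15 mm) (distance of spool from where it was at the start of the episode above 0.015 m).
It fails at once if the driver is disturbed (moved more than 15 mm) (distance of driver from where it was at the start of the episode above 0.015 m).
It also fails if it takes over 72 s, if anything falls off the work surface, if the arm or the gripper's body presses on something with over 40 N, if the wrist force passes 120 N, or if a joint passes its speed limit or range.

## Working session

There is one attempt and no reset: what is moved stays moved. The work goes in short steps, Python scripts to look and compute and a tool call to move; the robot and the scene stay as the last step left them, time stands still between calls to the robot, and variables do not carry over. Pictures are saved under pics/ and viewed, at most 10 in all, crops included, and the job is handed in when it is done.

Besides the shell and the picture viewer there is one more tool, called after "Emit:" as name(argument=value, ...), one argument or row to a line, values as JSON. apply_moves: Moves the arm, as the interface text tells. Its arguments: {"type":"object","properties":{"commands":{"type":"array","items":{"type":"array"}}},"required":["commands"]}

```bash
mkdir -p pics; cat > h.py <<'E'
import numpy as np, cv2
from workcell import get_state, grab_frame, finish_job
def cam(f):
    h=f["pixels"].shape[0]; fl=h/2/np.tan(np.radians(f["fov_y"])/2)
    K=np.array([[fl,0,f["cx"]],[0,fl,f["cy"]],[0,0,1.]])
    return K,np.array(f["dist_coeffs"],float),np.array(f["rvec"],float),np.array(f["tvec"],float)
def ray(f,px,z):
    K,d,r,t=cam(f); n=cv2.undistortPoints(np.array(px,float).reshape(-1,1,2),K,d).reshape(-1,2)
    R=cv2.Rodrigues(r)[0]; c=-R.T@t.ravel(); v=np.c_[n,np.ones(len(n))]@R
    return c+v*((z-c[2])/v[:,2])[:,None]
def proj(f,P):
    K,d,r,t=cam(f); return cv2.projectPoints(np.array(P,float).reshape(-1,1,3),r,t,K,d)[0].reshape(-1,2)
def save(f,n,box=None,s=1):
    p=f["pixels"][:,:,::-1]
    if box: p=p[box[1]:box[3],box[0]:box[2]]
    cv2.imwrite("pics/"+n,cv2.resize(p,None,fx=s,fy=s,interpolation=cv2.INTER_CUBIC))
E
python3 - <<'E'
from h import *
for n in("scene","top"):
    f=grab_frame(n); save(f,n+"0.png",s=1.5); K,d,r,t=cam(f); print(n,K[0,0],d,(-cv2.Rodrigues(r)[0].T@t.ravel()))
s=get_state();print(s["tool_pos"],s["tool_rot"],s["opening"],s["clock"])
E
```

```text
scene 480.5397978704338 [-0.01214313  0.          0.          0.          0.        ] [1147.56615987 -692.17637378 1343.93083236]
top 380.53599507465754 [-0.12894777  0.          0.          0.          0.        ] [ 517.90713292   -1.83864406 1362.82325261]
[ 223.32347561 -583.12845953  237.97502767] [[ 9.33801428e-01  3.57790975e-01 -7.14916767e-04]
 [ 3.57791668e-01 -9.33800201e-01  1.51901963e-03]
 [-1.24097904e-04 -1.67425397e-03 -9.99998591e-01]] 88.02461468856632 0.1
```

View pics/scene0.png

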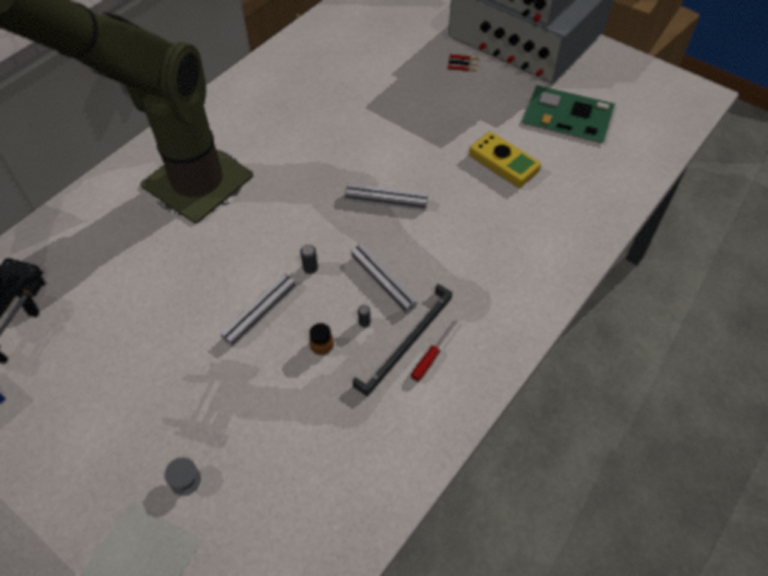

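View pics/top0.png

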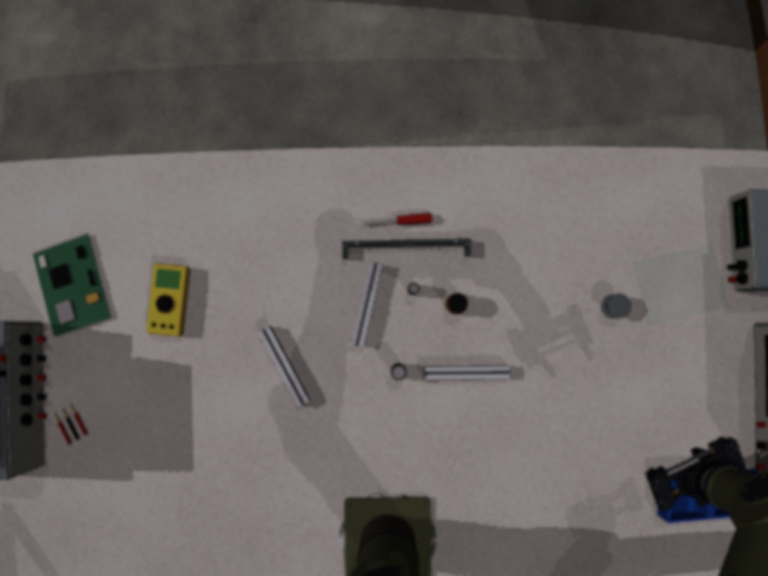

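The top picture (1.5× pixels) shows three profile-like bars: A from (376,265) to (362,345), B from (268,328) to (303,403), and C from (425,372) to (510,372). The base is near (388,540), so A is farthest from it and stands in front of the bay with one end near it. There are two posts, a small one at (413,288) and a bigger one at (399,371); the small one is meant. The jar is at (457,303), to the right of the post. I'll confirm with a crop and measure.

```bash
python3 - <<'E'
from h import *
f=grab_frame("top"); save(f,"crop.png",(215,135,345,265),4.5)
g=cv2.cvtColor(f["pixels"],cv2.COLOR_RGB2GRAY); hsv=cv2.cvtColor(f["pixels"],cv2.COLOR_RGB2HSV)
print(g[200,230],g[161:166,270],g[185:215:3,245])
# contours of dark things in area
m=np.zeros_like(g); m[135:265,215:345]=(g[135:265,215:345]<75)
cs=cv2.findContours(m,cv2.RETR_EXTERNAL,cv2.CHAIN_APPROX_SIMPLE)[0]
for c in cs:
    if cv2.contourArea(c)>15:
        r=cv2.minAreaRect(c); b=cv2.boxPoints(r); print("rect",np.round(r[0],1),np.round(r[1],1),round(r[2],1)); print(np.round(ray(f,b,30)[:,:2]).tolist())
P=np.array([[376,265],[362,345],[413,288],[345,243],[470,241]])/1.5
print(np.round(ray(f,P,30)))
E
```

```text
117 [37 31 38 57 76] [118 113  95  75  70  79 100 122 126 126]
rect [266.2 246. ] [11.2  7.9] 23.2
[[405.0, -10.0], [430.0, -21.0], [414.0, -57.0], [389.0, -46.0]]
rect [304.5 202. ] [14. 15.] 90.0
[[585.0, -145.0], [585.0, -197.0], [535.0, -196.0], [536.0, -143.0]]
rect [275.5 192.5] [7. 7.] 90.0
[[608.0, -57.0], [608.0, -82.0], [583.0, -81.0], [583.0, -57.0]]
rect [271.5 165.1] [11.8 87.2] 88.6
[[712.0, 97.0], [715.0, -211.0], [673.0, -211.0], [670.0, 97.0]]
rect [276. 146.] [ 7.4 24.2] 85.2
[[770.0, -30.0], [777.0, -116.0], [750.0, -118.0], [744.0, -32.0]]
[[ 653.   17.   30.]
 [ 466.   53.   30.]
 [ 597.  -69.   30.]
 [ 706.   89.   30.]
 [ 706. -205.   30.]]
```

View pics/crop.png

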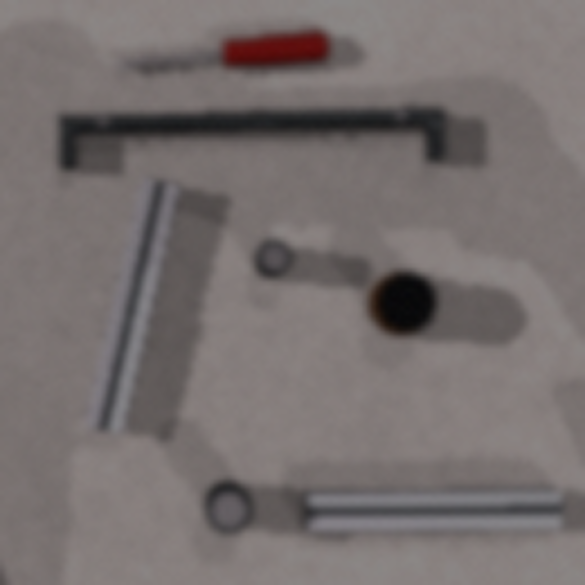

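The crop confirms bar A at crop (150–178,184) to (93–122,430). The small post's top is at (273,258), left of the jar at (403,302), and the bay is above. Next I'll measure the corners and compute the transit.

```bash
cat >> h.py <<'E'
def yaw(R): return np.degrees(np.arctan2(R[1][0],R[0][0]))
def rows(tgt,n,p=None,y=None):
    "rows to go straight from pose (p,yaw) to tgt (x,y,z,yaw) in n rows"
    s=get_state(); p=np.array(s["tool_pos"] if p is None else p,float); y=yaw(np.array(s["tool_rot"])) if y is None else y
    d=(np.array(tgt[:3])-p)/n; dy=((tgt[3]-y+180)%360-180)/n
    for k in range(n):
        a=np.radians(y+k*dy); x=np.array([np.cos(a),np.sin(a),0]); yy=np.array([np.sin(a),-np.cos(a),0])
        print("[[0,0,%.1f],[%.4f,%.4f,%.4f],o]"%(-dy,*(np.array([x@d,yy@d,-d[2]])/1000)))
E
python3 - <<'E'
from h import *
f=grab_frame("top"); c=lambda *a:np.array(a,float)/4.5+[215,135]-.5
q=ray(f,c((150,183),(178,185),(122,430),(93,430)),30)[:,:2]; print("bar",q.round(),"c",q.mean(0).round(1))
a=q[:2].mean(0);b=q[2:].mean(0); print("len",np.linalg.norm(a-b),"w",np.linalg.norm(q[0]-q[1]),"yaw",np.degrees(np.arctan2(*(a-b)[::-1])))
print("bay outer BL,BR,FL,FR",ray(f,c((60,115),(445,107),(62,169),(436,161)),30)[:,:2].round())
print("post",ray(f,c((273,258)),53).round(),"jar",ray(f,c((403,302)),58).round())
rows((560,35,150,169),18)
E
```

```text
bar [[658.  27.]
 [656.   5.]
 [466.  52.]
 [466.  74.]] c [561.6  39.5]
len 196.67792318561985 w 21.958685722692213 yaw -13.72623035578607
bay outer BL,BR,FL,FR [[ 713.   97.]
 [ 715. -206.]
 [ 670.   96.]
 [ 672. -197.]]
post [[596. -67.  53.]] jar [[ 561. -165.   58.]]
[[0,0,-8.2],[0.0298,-0.0254,0.0049],o]
[[0,0,-8.2],[0.0331,-0.0209,0.0049],o]
[[0,0,-8.2],[0.0357,-0.0159,0.0049],o]
[[0,0,-8.2],[0.0376,-0.0106,0.0049],o]
[[0,0,-8.2],[0.0388,-0.0052,0.0049],o]
[[0,0,-8.2],[0.0391,0.0004,0.0049],o]
[[0,0,-8.2],[0.0386,0.0060,0.0049],o]
[[0,0,-8.2],[0.0374,0.0115,0.0049],o]
[[0,0,-8.2],[0.0354,0.0167,0.0049],o]
[[0,0,-8.2],[0.0326,0.0216,0.0049],o]
[[0,0,-8.2],[0.0292,0.0261,0.0049],o]
[[0,0,-8.2],[0.0251,0.0300,0.0049],o]
[[0,0,-8.2],[0.0206,0.0332,0.0049],o]
[[0,0,-8.2],[0.0156,0.0359,0.0049],o]
[[0,0,-8.2],[0.0103,0.0377,0.0049],o]
[[0,0,-8.2],[0.0048,0.0388,0.0049],o]
[[0,0,-8.2],[-0.0008,0.0391,0.0049],o]
[[0,0,-8.2],[-0.0063,0.0386,0.0049],o]
```

Emit:
apply_moves(
  commands=[
    [[0,0,-8.2],[0.03,-0.025,0.005],0.088],
    [[0,0,-8.2],[0.033,-0.021,0.005],0.088],
    [[0,0,-8.2],[0.036,-0.016,0.005],0.088],
    [[0,0,-8.2],[0.038,-0.011,0.005],0.088],
    [[0,0,-8.2],[0.039,-0.005,0.005],0.088],
    [[0,0,-8.2],[0.039,0,0.005],0.088],
    [[0,0,-8.2],[0.039,0.006,0.005],0.088],
    [[0,0,-8.2],[0.037,0.0115,0.005],0.088],
  ],
)

```text
clock: 1.0
tool_pos: [374.4, -307.0, 198.6]
tool_rot: [[0.054, 0.999, 0.0], [0.999, -0.054, -0.0], [-0.0, 0.0, -1.0]]
force: [1.4, -0.3, -0.7]
opening: 88.0
finger_force: 0.0
```

Emit:
apply_moves(
  commands=[
    [[0,0,-8.2],[0.035,0.017,0.005],0.088],
    [[0,0,-8.2],[0.033,0.022,0.005],0.088],
    [[0,0,-8.2],[0.029,0.026,0.005],0.088],
    [[0,0,-8.2],[0.025,0.03,0.005],0.088],
    [[0,0,-8.2],[0.021,0.033,0.005],0.088],
    [[0,0,-8.2],[0.016,0.036,0.005],0.088],
    [[0,0,-8.2],[0.01,0.038,0.005],0.088],
    [[0,0,-8.2],[0.005,0.039,0.005],0.088],
  ],
)

```text
clock: 1.8
tool_pos: [526.1, -32.5, 158.5]
tool_rot: [[-0.887, 0.462, 0.0], [0.462, 0.887, -0.0], [-0.0, -0.0, -1.0]]
force: [-0.0, -0.3, -1.0]
opening: 88.1
finger_force: 0.0
```

```bash
python3 - <<'E'
from h import *
s=get_state();print(s["tool_pos"],yaw(s["tool_rot"]),s["joint_pos"],s["clock"])
f=grab_frame("scene"); save(f,"s1.png",(200,140,330,270),4.5)
rows((561,39,110,166.5),8)
E
```

```text
[526.12267566 -32.49418966 158.46696865] 152.47615262836771 [ 21.82846128  43.59818463 -39.37852378 110.16917755  41.45152375
  41.41942293  20.06092476] 1.8
[[0,0,-1.7],[0.0001,0.0088,0.0061],o]
[[0,0,-1.7],[-0.0002,0.0088,0.0061],o]
[[0,0,-1.7],[-0.0005,0.0088,0.0061],o]
[[0,0,-1.7],[-0.0007,0.0088,0.0061],o]
[[0,0,-1.7],[-0.0010,0.0087,0.0061],o]
[[0,0,-1.7],[-0.0012,0.0087,0.0061],o]
[[0,0,-1.7],[-0.0015,0.0087,0.0061],o]
[[0,0,-1.7],[-0.0017,0.0086,0.0061],o]
```

View pics/s1.png

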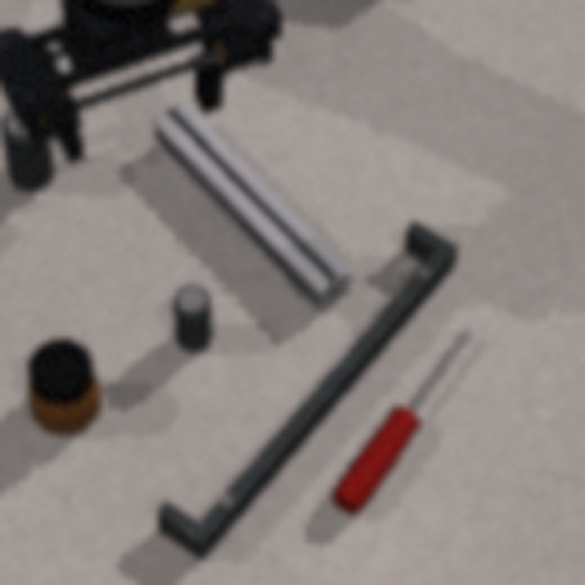

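The scene crop shows the bar from (172,112) to about (330,278). The post is at (193,315), with clear space behind it. The gripper has not yet reached the bar. I'll move over it and cross-check the bar's position.

Emit:
apply_moves(
  commands=[
    [[0,0,-1.7],[0,0.009,0.006],0.088],
    [[0,0,-1.7],[0,0.009,0.006],0.088],
    [[0,0,-1.7],[-0.0005,0.009,0.006],0.088],
    [[0,0,-1.7],[-0.0007,0.009,0.006],0.088],
    [[0,0,-1.7],[-0.001,0.009,0.006],0.088],
    [[0,0,-1.7],[-0.001,0.009,0.006],0.088],
    [[0,0,-1.7],[-0.0015,0.0085,0.006],0.088],
    [[0,0,-1.7],[-0.0017,0.0085,0.006],0.088],
  ],
)

```text
clock: 2.65
tool_pos: [558.3, 30.5, 110.2]
tool_rot: [[-0.97, 0.244, 0.0], [0.244, 0.97, -0.0], [-0.0, -0.0, -1.0]]
force: [0.2, -0.1, -0.1]
opening: 87.9
finger_force: 0.0
```

```bash
python3 - <<'E'
from h import *
f=grab_frame("scene"); c=lambda *a:np.array(a,float)/4.5+[200,140]-.5
print(ray(f,c((172,112),(330,276)),30).round(),ray(f,c((193,298)),53).round())
s=get_state();print(s["tool_pos"],yaw(s["tool_rot"]),s["clock"])
rows((561,37,11,167),8)
E
```

```text
[[467.  67.  30.]
 [654.  21.  30.]] [[597. -66.  53.]]
[558.52283138  32.28382131 109.58062668] 166.0403346544579 2.7
[[0,0,-0.1],[-0.0002,0.0006,0.0123],o]
[[0,0,-0.1],[-0.0002,0.0006,0.0123],o]
[[0,0,-0.1],[-0.0002,0.0006,0.0123],o]
[[0,0,-0.1],[-0.0002,0.0006,0.0123],o]
[[0,0,-0.1],[-0.0002,0.0006,0.0123],o]
[[0,0,-0.1],[-0.0002,0.0006,0.0123],o]
[[0,0,-0.1],[-0.0002,0.0006,0.0123],o]
[[0,0,-0.1],[-0.0002,0.0006,0.0123],o]
```

Emit:
apply_moves(
  commands=[
    [[0,0,0],[0,0.001,0.0123],0.088],
    [[0,0,0],[0,0.001,0.0123],0.088],
    [[0,0,0],[0,0.001,0.0123],0.088],
    [[0,0,0],[0,0.001,0.0123],0.088],
    [[0,0,0],[0,0.001,0.0123],0.088],
    [[0,0,0],[0,0.001,0.0123],0.07],
    [[0,0,0],[0,0,0.012],0.05],
    [[0,0,0],[0,0,0.012],0.04],
  ],
)

```text
clock: 3.5
tool_pos: [559.4, 35.7, 11.9]
tool_rot: [[-0.969, 0.246, -0.0], [0.246, 0.969, -0.0], [0.0, -0.0, -1.0]]
force: [-0.1, -0.5, 0.4]
opening: 66.2
finger_force: 0.0
```

Emit:
apply_moves(
  commands=[
    [[0,0,0],[0,0,0],0.036],
    [[0,0,0],[0,0,0],0.033],
    [[0,0,0],[0,0,0],0.033],
    [[0,0,0],[0,0,0],0.033],
    [[0,0,0],[0,0,0],0.033],
    [[0,0,0],[0,0,0],0.033],
    [[0,0,0],[0,0,0],0.033],
    [[0,0,0],[0,0,0],0.033],
  ],
)

```text
clock: 4.3
tool_pos: [559.9, 36.3, 13.2]
tool_rot: [[-0.969, 0.246, 0.001], [0.246, 0.969, 0.001], [-0.001, 0.001, -1.0]]
force: [-0.1, 2.2, 2.0]
opening: 32.9
finger_force: 0.9
```

```bash
python3 - <<'E'
from h import *
s=get_state();print(s["tool_pos"],yaw(s["tool_rot"]),s["joint_pos"],s["clock"])
rows((580,20,11,145),8); print()
rows((605,0,11,125),8,(580,20,11),145);print()
rows((625,-20,11,120),8,(605,0,11),125)
E
```

```text
[559.90377161  36.25692842  13.22300271] 165.7764561391335 [  9.57543663  58.07844356 -31.25073866 107.63852061  57.23439235
  31.52705113  14.65053961] 4.3
[[0,0,2.6],[-0.0029,-0.0014,0.0003],o]
[[0,0,2.6],[-0.0030,-0.0012,0.0003],o]
[[0,0,2.6],[-0.0030,-0.0011,0.0003],o]
[[0,0,2.6],[-0.0031,-0.0009,0.0003],o]
[[0,0,2.6],[-0.0031,-0.0008,0.0003],o]
[[0,0,2.6],[-0.0032,-0.0007,0.0003],o]
[[0,0,2.6],[-0.0032,-0.0005,0.0003],o]
[[0,0,2.6],[-0.0032,-0.0004,0.0003],o]

[[0,0,2.5],[-0.0040,-0.0003,-0.0000],o]
[[0,0,2.5],[-0.0040,-0.0001,-0.0000],o]
[[0,0,2.5],[-0.0040,0.0001,-0.0000],o]
[[0,0,2.5],[-0.0040,0.0003,-0.0000],o]
[[0,0,2.5],[-0.0040,0.0004,-0.0000],o]
[[0,0,2.5],[-0.0040,0.0006,-0.0000],o]
[[0,0,2.5],[-0.0039,0.0008,-0.0000],o]
[[0,0,2.5],[-0.0039,0.0010,-0.0000],o]

[[0,0,0.6],[-0.0035,0.0006,-0.0000],o]
[[0,0,0.6],[-0.0035,0.0007,-0.0000],o]
[[0,0,0.6],[-0.0035,0.0007,-0.0000],o]
[[0,0,0.6],[-0.0035,0.0007,-0.0000],o]
[[0,0,0.6],[-0.0035,0.0008,-0.0000],o]
[[0,0,0.6],[-0.0034,0.0008,-0.0000],o]
[[0,0,0.6],[-0.0034,0.0008,-0.0000],o]
[[0,0,0.6],[-0.0034,0.0009,-0.0000],o]
```

Emit:
apply_moves(
  commands=[
    [[0,0,4.5],[0,0.001,0],0.033],
    [[0,0,4.5],[0,0.001,0],0.033],
    [[0,0,4.5],[0,0.001,0],0.033],
    [[0,0,4.5],[0,0.001,0],0.033],
    [[0,0,4.5],[0,0.001,0],0.033],
    [[0,0,4.5],[0,0.001,0],0.033],
    [[0,0,4.5],[0,0.001,0],0.033],
    [[0,0,4.5],[0,0.001,0],0.033],
  ],
)

```text
clock: 5.1
tool_pos: [562.8, 41.4, 12.7]
tool_rot: [[-0.637, 0.771, -0.001], [0.771, 0.637, -0.002], [-0.001, -0.002, -1.0]]
force: [-0.0, -0.0, 1.1]
opening: 33.3
finger_force: 1.7
```

```bash
python3 - <<'E'
from h import *
s=get_state();print(s["tool_pos"],yaw(s["tool_rot"]),s["joint_pos"],s["clock"])
f=grab_frame("top"); save(f,"t2.png",(215,135,345,265),4.5)
E
```

```text
[562.7650615   41.44421233  12.68455593] 129.55429081738603 [  4.38899734  56.63433796 -23.01321579 107.17724571  47.57911322
  26.38641664 -13.66845417] 5.1
```

View pics/t2.png

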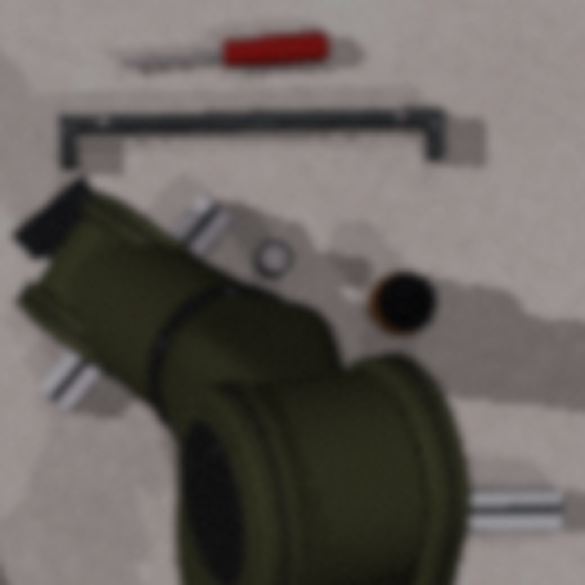

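The bar is now at about −39°, with end_a at crop (218,203) and end_b at (57,402). There is slop in the cage, so I'll turn about 12° more.

```bash
python3 - <<'E'
from h import *
f=grab_frame("top"); c=lambda *a:np.array(a,float)/4.5+[215,135]-.5
q=ray(f,c((218,203),(57,402)),30)[:,:2];d=q[0]-q[1];print(q.round(),q.mean(0).round(),np.linalg.norm(d),np.degrees(np.arctan2(d[1],d[0])))
E
```

```text
[[642. -26.]
 [488. 102.]] [565.  38.] 199.42346764091167 -39.791506561898935
```

Emit:
apply_moves(
  commands=[
    [[0,0,4],[0,0.001,0],0.033],
    [[0,0,4],[0,0.001,0],0.033],
    [[0,0,4],[0,0.001,0],0.033],
    [[0,0,0],[0,0,0],0.033],
    [[0,0,0],[0,0,0],0.036],
    [[0,0,-4],[0,0,-0.01],0.06],
    [[0,0,-4],[0,0,-0.02],0.07],
    [[0,0,0],[0,0,-0.03],0.07],
  ],
)

```text
clock: 6.0
tool_pos: [564.5, 43.5, 72.3]
tool_rot: [[-0.587, 0.809, -0.003], [0.809, 0.587, -0.001], [0.001, -0.003, -1.0]]
force: [0.3, 0.3, 0.3]
opening: 57.8
finger_force: 0.0
```

Emit:
apply_moves(
  commands=[
    [[0,0,-0.5],[0.018,-0.001,0],0],
    [[0,0,-0.5],[0.018,-0.001,0],0],
    [[0,0,-0.5],[0.018,-0.001,0],0],
    [[0,0,-0.5],[0.018,-0.001,0],0],
    [[0,0,-0.5],[0.018,-0.001,0],0],
    [[0,0,-0.5],[0.018,-0.001,0],0],
    [[0,0,0],[0.018,-0.001,0],0],
    [[0,0,0],[0,0,0],0],
  ],
)

```text
clock: 6.8
tool_pos: [482.3, 142.5, 73.1]
tool_rot: [[-0.631, 0.776, -0.001], [0.776, 0.631, 0.001], [0.002, -0.0, -1.0]]
force: [0.8, -0.5, -0.3]
opening: 0.5
finger_force: 0.0
```

```bash
python3 - <<'E'
from h import *
s=get_state();print(s["tool_pos"],yaw(s["tool_rot"]),s["opening"],s["clock"])
a=grab_frame("top");b=grab_frame("scene")
im=[cv2.resize(x["pixels"][y0:y1,x0:x1,::-1],(400,400),interpolation=cv2.INTER_CUBIC) for x,x0,y0,x1,y1 in((a,215,135,345,265),(b,200,140,330,270))]
cv2.imwrite("pics/t3.png",np.hstack(im))
E
```

```text
[482.31455937 142.52437408  73.09955031] 129.12617793023574 0.48384155344767693 6.8
```

View pics/t3.png

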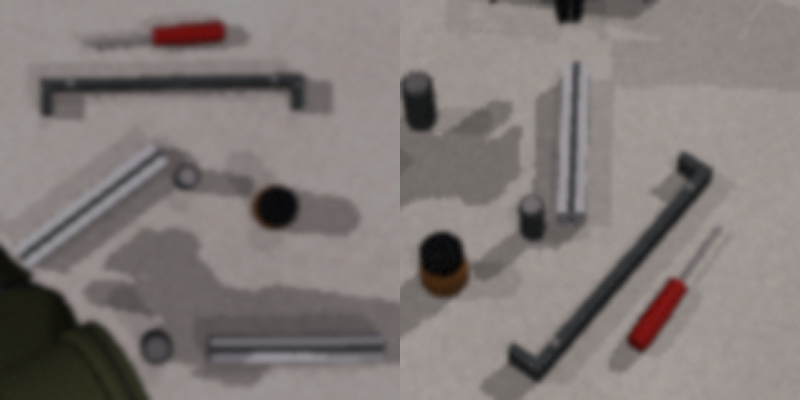

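Left (top view): bar from about (159,156) to (22,258), with the post at (187,176). Right (scene view): bar from (571,213) to (575,63), just left of the post. I'll compute the bar's pose and the push.

```bash
cat >> h.py <<'E'
def pair(f,o,pa,pb,s=400/130,z=30):
    q=ray(f,np.array([pa,pb],float)/s+o-.5,z)[:,:2];d=q[0]-q[1]
    print(q.round(),"C",q.mean(0).round(),"len",np.linalg.norm(d).round(),"yaw",np.degrees(np.arctan2(d[1],d[0])).round(1)); return q
E
python3 - <<'E'
from h import *
pair(grab_frame("top"),[215,135],(159,156),(22,258)); pair(grab_frame("scene"),[200,140],(171,212),(175,63))
E
```

```text
[[622. -37.]
 [508. 121.]] C [565.  42.] len 195.0 yaw -54.2
[[626. -38.]
 [506. 122.]] C [566.  42.] len 199.0 yaw -53.3
```

Emit:
apply_moves(
  commands=[
    [[0,0,1.3],[0,0.0035,0.008],0],
    [[0,0,1.3],[0,0.004,0.01],0],
    [[0,0,0],[0,0,0.011],0],
    [[0,0,0],[0,0,0.011],0],
    [[0,0,0],[0,0,0.011],0],
    [[0,0,0],[0,0,0.009],0],
    [[0,0,0],[-0.005,0,0],0],
    [[0,0,0],[-0.008,0,0],0],
  ],
)

```text
clock: 7.8
tool_pos: [497.4, 134.5, 12.7]
tool_rot: [[-0.591, 0.806, -0.001], [0.806, 0.591, -0.0], [0.0, -0.001, -1.0]]
force: [-0.8, -0.5, 0.2]
opening: 0.6
finger_force: 0.0
```

Emit:
apply_moves(
  commands=[
    [[0,0,0],[-0.007,0,0],0],
    [[0,0,0],[-0.007,0,0],0],
    [[0,0,0],[-0.007,0,0],0],
    [[0,0,0],[-0.007,0,0],0],
    [[0,0,0],[-0.007,0,0],0],
    [[0,0,0],[-0.007,0,0],0],
    [[0,0,0],[-0.006,0,0],0],
    [[0,0,0],[0,0,0],0],
  ],
)

```text
clock: 8.6
tool_pos: [526.6, 94.1, 12.8]
tool_rot: [[-0.588, 0.809, 0.001], [0.809, 0.588, -0.001], [-0.001, -0.0, -1.0]]
force: [0.7, 0.6, -0.3]
opening: 0.6
finger_force: 0.0
```

```bash
python3 - <<'E'
from h import *
s=get_state();print(s["tool_pos"],yaw(s["tool_rot"]),s["force"],s["clock"])
a=grab_frame("top");b=grab_frame("scene")
im=[cv2.resize(x["pixels"][y0:y1,x0:x1,::-1],(400,400),interpolation=cv2.INTER_CUBIC) for x,x0,y0,x1,y1 in((a,215,135,345,265),(b,200,140,330,270))]
cv2.imwrite("pics/t4.png",np.hstack(im))
E
```

```text
[526.61795048  94.09683744  12.81861044] 126.04571231351426 [ 0.71619038  0.5768751  -0.31840145] 8.6
```

View pics/t4.png

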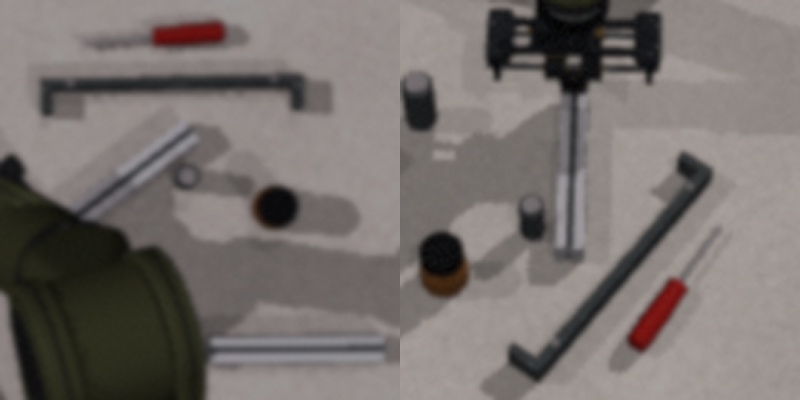

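Left: end_a is now at (192,131), behind and beside the post at (187,176). Right: the bar is still straight, with end_a at (570,250). I'll push about 40 mm more.

Emit:
apply_moves(
  commands=[
    [[0,0,0],[-0.005,0,0],0],
    [[0,0,0],[-0.006,0,0],0],
    [[0,0,0],[-0.006,0,0],0],
    [[0,0,0],[-0.006,0,0],0],
    [[0,0,0],[-0.006,0,0],0],
    [[0,0,0],[-0.006,0,0],0],
    [[0,0,0],[-0.005,0,0],0],
    [[0,0,0],[0,0,0],0],
  ],
)

```text
clock: 9.5
tool_pos: [550.1, 62.1, 12.9]
tool_rot: [[-0.589, 0.808, 0.001], [0.808, 0.589, -0.001], [-0.001, -0.0, -1.0]]
force: [0.8, -0.1, -0.1]
opening: 0.6
finger_force: 0.0
```

```bash
python3 - <<'E'
from h import *
s=get_state();R=np.array(s["tool_rot"]);p=s["tool_pos"];print(p,yaw(R),s["force"],s["clock"])
print("end_b",p-9*R[:,0],"C",p-109*R[:,0],"end_a",p-209*R[:,0])
f=grab_frame("scene"); print("pred end_a px",proj(f,(p-209*R[:,0])*[1,1,0]+[0,0,30]))
# measured: bright bar pixels in scene, below gripper, between post and rail
h=cv2.cvtColor(f["pixels"],cv2.COLOR_RGB2GRAY); print(h[205:238,256].tolist()); print(h[212,244:270].tolist())
E
```

```text
[550.09309428  62.1074705   12.88194258] 126.06507012408636 [ 0.83054725 -0.09578789 -0.06056931] 9.5
end_b [555.39142453  54.83233385  12.89106627] C [614.26176066 -26.00251783  12.99244072] end_a [ 673.1320968  -106.83736951   13.09381516]
pred end_a px [[253.43499259 230.88041846]]
[80, 86, 98, 108, 114, 118, 116, 117, 118, 120, 126, 127, 129, 129, 130, 128, 129, 132, 139, 139, 141, 141, 140, 140, 142, 135, 114, 90, 80, 77, 90, 110, 128]
[28, 31, 48, 76, 87, 91, 105, 138, 150, 137, 87, 77, 117, 147, 157, 153, 140, 138, 137, 140, 141, 142, 141, 142, 145, 154]
```

Stage 1 is met: end_a is about (+77,−40) and end_b (−41,+122) in the post frame. Next I'll go round to the front side near end_b and swing it.

Emit:
apply_moves(
  commands=[
    [[0,0,0],[0.015,0,-0.01],0],
    [[0,0,0],[0.003,0,-0.03],0],
    [[0,0,0],[0,-0.015,-0.01],0],
    [[0,0,0],[0,-0.018,0],0],
    [[0,0,0],[-0.012,-0.014,0],0],
    [[0,0,0],[-0.018,0,0],0],
    [[0,0,0],[-0.018,0,0],0],
    [[0,0,0],[0,0,0.015],0],
  ],
)

```text
clock: 10.35
tool_pos: [531.3, 10.2, 49.7]
tool_rot: [[-0.588, 0.809, 0.005], [0.809, 0.588, -0.001], [-0.003, 0.004, -1.0]]
force: [1.0, -0.7, -0.3]
opening: 0.6
finger_force: 0.0
```

Emit:
apply_moves(
  commands=[
    [[0,0,0],[0,0,0.015],0],
    [[0,0,0],[0,0,0.015],0],
    [[0,0,0],[0,0,0.005],0],
    [[0,0,0],[0,0.008,0],0],
    [[0,0,0],[0,0.008,0],0],
    [[0,0,0],[0,0.008,0],0],
    [[0,0,0],[0,0.006,0],0],
    [[0,0,0],[0,0.005,0],0],
  ],
)

```text
clock: 11.15
tool_pos: [558.0, 32.4, 13.3]
tool_rot: [[-0.59, 0.807, 0.0], [0.807, 0.59, 0.0], [-0.0, 0.0, -1.0]]
force: [-1.3, -0.1, 0.9]
opening: 0.5
finger_force: 0.6
```

```bash
python3 - <<'E'
from h import *
s=get_state();R=np.array(s["tool_rot"]);p=s["tool_pos"];print(p,yaw(R),s["force"],s["clock"])
a=grab_frame("top");b=grab_frame("scene")
im=[cv2.resize(x["pixels"][y0:y1,x0:x1,::-1],(400,400),interpolation=cv2.INTER_CUBIC) for x,x0,y0,x1,y1 in((a,215,135,345,265),(b,200,140,330,270))]
cv2.imwrite("pics/t5.png",np.hstack(im))
E
```

```text
[558.04393855  32.42682383  13.31312717] 126.15073529833289 [-1.32505334 -0.06449406  0.85812201] 11.15
```

View pics/t5.png

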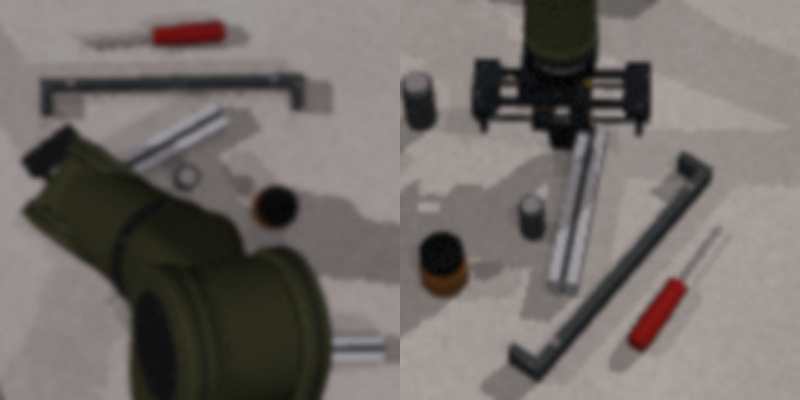

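The bar has turned. In the scene view it runs from end_a (563,284) up to (592,135); in the top view end_a is at (221,116).

```bash
python3 - <<'E'
from h import *
pair(grab_frame("top"),[215,135],(221,116),(133,166)); pair(grab_frame("scene"),[200,140],(164,283),(192,135))
E
```

```text
[[ 666. -109.]
 [ 611.   -7.]] C [639. -58.] len 116.0 yaw -61.2
[[ 673. -110.]
 [ 582.   55.]] C [628. -28.] len 188.0 yaw -61.2
```

Emit:
apply_moves(
  commands=[
    [[0,0,0],[0,0.006,0],0],
    [[0,0,0],[0,0.006,0],0],
    [[0,0,0],[0,0.006,0],0],
    [[0,0,0],[0,0.004,0],0],
    [[0,0,0],[0,-0.01,0],0],
    [[0,0,0],[0,-0.01,-0.02],0],
    [[0,0,0],[0.02,-0.005,-0.03],0],
    [[0,0,0],[0.03,0,0],0],
  ],
)

```text
clock: 12.15
tool_pos: [526.6, 68.3, 65.3]
tool_rot: [[-0.586, 0.811, 0.004], [0.811, 0.586, -0.001], [-0.003, 0.003, -1.0]]
force: [0.2, 0.8, 0.2]
opening: 0.3
finger_force: 0.0
```

Emit:
apply_moves(
  commands=[
    [[0,0,4],[0.03,0,0],0],
    [[0,0,4],[0.02,0.01,0],0],
    [[0,0,4],[0.01,0.02,0],0],
    [[0,0,0],[0,0.02,0],0],
    [[0,0,0],[0,0,0],0],
    [[0,0,0],[0,0,0],0],
    [[0,0,0],[0,0,0],0],
    [[0,0,0],[0,0,0],0],
  ],
)

```text
clock: 12.95
tool_pos: [535.8, 142.4, 62.8]
tool_rot: [[-0.409, 0.913, -0.001], [0.913, 0.409, -0.001], [-0.001, -0.002, -1.0]]
force: [-0.2, 0.6, 0.4]
opening: 0.7
finger_force: 0.0
```

```bash
python3 - <<'E'
from h import *
s=get_state();R=np.array(s["tool_rot"]);p=s["tool_pos"];print(p,yaw(R),s["force"],s["clock"])
a=grab_frame("top");b=grab_frame("scene")
im=[cv2.resize(x["pixels"][y0:y1,x0:x1,::-1],(400,400),interpolation=cv2.INTER_CUBIC) for x,x0,y0,x1,y1 in((a,215,135,345,265),(b,200,140,330,270))]
cv2.imwrite("pics/t6.png",np.hstack(im))
E
```

```text
[535.83896446 142.40020632  62.79845998] 114.12592648539221 [-0.16304366  0.55131112  0.41101112] 12.95
```

View pics/t6.png

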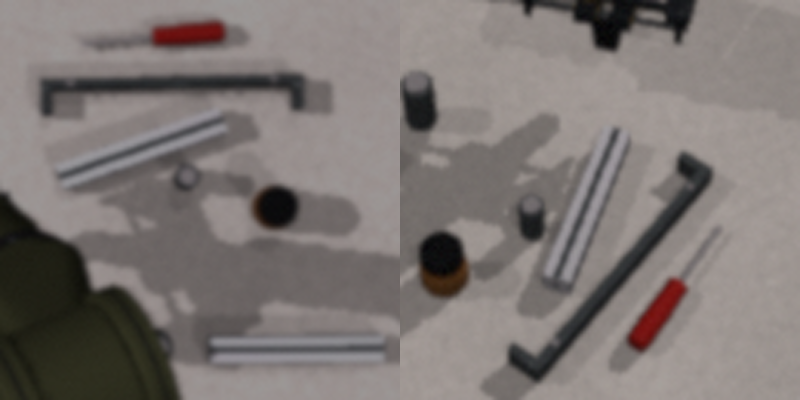

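Top view: the bar runs from end_a (223,123) to end_b (60,180), behind the post at (187,176). Scene view: from (559,280) to (617,131). There is a clear path past the left stop once the bar is slid further right.

```bash
python3 - <<'E'
from h import *
q=pair(grab_frame("top"),[215,135],(223,123),(60,180)); r=pair(grab_frame("scene"),[200,140],(159,278),(217,131))
q=(q+r)/2; d=q[0]-q[1]; d/=np.linalg.norm(d); C=q.mean(0); y=np.degrees(np.arctan2(d[1],d[0])); print(C,y)
t=C-d*(100+9+15); print("target",t); rows((*t,62,180+y),6)
E
```

```text
[[ 658. -111.]
 [ 596.   77.]] C [627. -17.] len 197.0 yaw -71.6
[[ 665. -108.]
 [ 601.   76.]] C [633. -16.] len 195.0 yaw -70.7
[630.08015088 -16.69214537] -71.1279923786503
target [589.97171093 100.64204848]
[[0,0,0.9],[-0.0101,0.0052,0.0002],o]
[[0,0,0.9],[-0.0100,0.0054,0.0002],o]
[[0,0,0.9],[-0.0100,0.0055,0.0002],o]
[[0,0,0.9],[-0.0099,0.0057,0.0002],o]
[[0,0,0.9],[-0.0098,0.0058,0.0002],o]
[[0,0,0.9],[-0.0097,0.0060,0.0002],o]
```

Emit:
apply_moves(
  commands=[
    [[0,0,1.3],[-0.012,0.0065,0],0],
    [[0,0,1.3],[-0.012,0.0065,0],0],
    [[0,0,1.3],[-0.012,0.0065,0],0],
    [[0,0,1.3],[-0.012,0.007,0],0],
    [[0,0,0],[-0.012,0.007,0.01],0],
    [[0,0,0],[0,0,0.013],0],
    [[0,0,0],[0,0,0.013],0],
    [[0,0,0],[0,0,0.013],0],
  ],
)

```text
clock: 13.95
tool_pos: [588.9, 100.7, 12.2]
tool_rot: [[-0.326, 0.945, -0.002], [0.945, 0.326, 0.0], [0.001, -0.002, -1.0]]
force: [0.9, -0.3, -0.3]
opening: 0.6
finger_force: 0.0
```

```bash
python3 - <<'E'
from h import *
s=get_state();R=np.array(s["tool_rot"]);p=s["tool_pos"];print(p,yaw(R),s["force"],s["clock"])
C=np.array([630,-17,13]);v=C-p;print(R.T@v)
E
```

```text
[588.85114239 100.74781964  12.22589739] 109.03027360757584 [ 0.89684067 -0.31872976 -0.28180963] 13.95
[-124.72902486    0.50468632   -0.89016662]
```

Emit:
apply_moves(
  commands=[
    [[0,0,0],[-0.007,0,0],0],
    [[0,0,0],[-0.008,0,0],0],
    [[0,0,0],[-0.007,0,0],0],
    [[0,0,0],[-0.007,0,0],0],
    [[0,0,0],[-0.007,0,0],0],
    [[0,0,0],[-0.007,0,0],0],
    [[0,0,0],[-0.007,0,0],0],
    [[0,0,0],[-0.007,0,0],0],
  ],
)

```text
clock: 14.75
tool_pos: [608.9, 46.2, 14.2]
tool_rot: [[-0.325, 0.946, 0.001], [0.946, 0.325, 0.001], [0.0, 0.001, -1.0]]
force: [-0.8, 2.6, 1.4]
opening: 0.4
finger_force: 1.0
```

```bash
python3 - <<'E'
from h import *
s=get_state();R=np.array(s["tool_rot"]);p=s["tool_pos"];print(p,yaw(R),s["force"],s["joint_pos"],s["clock"])
C=p-109*R[:,0];print("C",C)
f=grab_frame("scene");print("end_a px",proj(f,(C-100*R[:,0])*[1,1,0]+[0,0,30]))
g=cv2.cvtColor(f["pixels"],cv2.COLOR_RGB2GRAY);u,v=proj(f,C*[1,1,0]+[0,0,30])[0].round().astype(int);print(u,v,g[v,u-12:u+13].tolist())
E
```

```text
[608.92196199  46.15437673  14.24467641] 108.97730056177387 [-0.80880235  2.5710601   1.43760397] [  3.97039827  58.13026369 -22.76843215  99.02726267  39.49834684
  31.04882106 -24.76176343] 14.75
C [644.36805275 -56.92118638  14.19046295]
end_a px [[245.4894661  241.43307075]]
256 215 [27, 30, 52, 84, 95, 98, 96, 93, 103, 115, 115, 105, 75, 61, 85, 109, 116, 106, 83, 74, 89, 98, 99, 98, 105]
```

The bar is where predicted, at C≈(644,−57). Next I'll take the open gripper round to the front, astride the post, for a two-finger push that swings end_b in and squares the bar.

Emit:
apply_moves(
  commands=[
    [[0,0,0],[0.015,0,0],0],
    [[0,0,0],[0.005,0,-0.02],0],
    [[0,0,0],[0,0,-0.03],0],
    [[0,0,0],[0,-0.005,-0.02],0.02],
    [[0,0,0],[0,-0.01,0],0.05],
    [[0,0,0],[0,-0.01,0],0.088],
    [[0,0,0],[0,0,0],0.088],
    [[0,0,0],[0,0,0],0.088],
  ],
)

```text
clock: 15.6
tool_pos: [578.3, 57.8, 83.9]
tool_rot: [[-0.326, 0.945, -0.0], [0.945, 0.326, 0.0], [0.0, 0.0, -1.0]]
force: [-0.5, 0.2, 0.0]
opening: 38.0
finger_force: 0.0
```

```bash
python3 - <<'E'
from h import *
s=get_state();R=np.array(s["tool_rot"]);p=s["tool_pos"];print(p,yaw(R),s["opening"],s["clock"])
rows((573,-52,80,180),10)
E
```

```text
[578.31264028  57.84043485  83.86809906] 109.01987082411563 38.04696298066192 15.6
[[0,0,-7.1],[-0.0102,-0.0041,0.0004],o]
[[0,0,-7.1],[-0.0096,-0.0053,0.0004],o]
[[0,0,-7.1],[-0.0089,-0.0065,0.0004],o]
[[0,0,-7.1],[-0.0080,-0.0075,0.0004],o]
[[0,0,-7.1],[-0.0070,-0.0084,0.0004],o]
[[0,0,-7.1],[-0.0059,-0.0093,0.0004],o]
[[0,0,-7.1],[-0.0048,-0.0099,0.0004],o]
[[0,0,-7.1],[-0.0035,-0.0104,0.0004],o]
[[0,0,-7.1],[-0.0022,-0.0108,0.0004],o]
[[0,0,-7.1],[-0.0008,-0.0110,0.0004],o]
```

Emit:
apply_moves(
  commands=[
    [[0,0,-7.1],[-0.01,-0.004,0],0.088],
    [[0,0,-7.1],[-0.0095,-0.0055,0],0.088],
    [[0,0,-7.1],[-0.009,-0.0065,0],0.088],
    [[0,0,-7.1],[-0.008,-0.0075,0],0.088],
    [[0,0,-7.1],[-0.007,-0.0085,0],0.088],
    [[0,0,-7.1],[-0.006,-0.0095,0],0.088],
    [[0,0,-7.1],[-0.005,-0.01,0],0.088],
    [[0,0,-7.1],[-0.0035,-0.0105,0],0.088],
  ],
)

```text
clock: 16.4
tool_pos: [574.4, -31.2, 83.7]
tool_rot: [[-0.97, 0.241, 0.0], [0.241, 0.97, 0.0], [-0.0, 0.0, -1.0]]
force: [-0.8, -0.3, 0.1]
opening: 88.2
finger_force: 0.0
```

Emit:
apply_moves(
  commands=[
    [[0,0,-7.1],[-0.002,-0.011,0],0.088],
    [[0,0,-7.1],[-0.001,-0.011,0],0.088],
    [[0,0,0],[0,0,0],0.088],
    [[0,0,0],[0,0,0],0.088],
    [[0,0,0],[0,0,0],0.088],
    [[0,0,0],[0,0,0],0.088],
    [[0,0,0],[0,0,0],0.088],
    [[0,0,0],[0,0,0],0.088],
  ],
)

```text
clock: 17.2
tool_pos: [572.8, -53.0, 84.0]
tool_rot: [[-1.0, 0.001, 0.0], [0.001, 1.0, -0.0], [-0.0, -0.0, -1.0]]
force: [0.4, -0.6, -0.1]
opening: 88.1
finger_force: 0.0
```

```bash
python3 - <<'E'
from h import *
s=get_state();R=np.array(s["tool_rot"]);p=s["tool_pos"];print(p,yaw(R),s["opening"],s["joint_pos"],s["clock"])
E
```

```text
[572.76022345 -53.02743962  84.0148837 ] 179.9710215481842 88.1293842027135 [ 25.02726364  54.9488321  -44.05747098 104.13981928  54.04405271
  44.70028406  41.52444417] 17.2
```

Emit:
apply_moves(
  commands=[
    [[0,0,0],[0,0.001,0.014],0.088],
    [[0,0,0],[0,0,0.014],0.088],
    [[0,0,0],[0,0,0.014],0.088],
    [[0,0,0],[0,0,0.014],0.088],
    [[0,0,0],[0,0,0.014],0.088],
    [[0,0,0],[-0.008,0,0],0.088],
    [[0,0,0],[-0.008,0,0],0.088],
    [[0,0,0],[-0.006,0,0],0.088],
  ],
)

```text
clock: 18.0
tool_pos: [596.5, -52.2, 14.5]
tool_rot: [[-1.0, 0.001, 0.002], [0.001, 1.0, 0.001], [-0.002, 0.001, -1.0]]
force: [-0.2, -0.2, 0.5]
opening: 88.1
finger_force: 0.0
```

Emit:
apply_moves(
  commands=[
    [[0,0,0],[-0.006,0,0],0.088],
    [[0,0,0],[-0.006,0,0],0.088],
    [[0,0,0],[-0.006,0,0],0.088],
    [[0,0,0],[-0.006,0,0],0.088],
    [[0,0,0],[-0.006,0,0],0.088],
    [[0,0,0],[-0.006,0,0],0.088],
    [[0,0,0],[0,0,0],0.088],
    [[0,0,0],[0,0,0],0.088],
  ],
)

```text
clock: 18.8
tool_pos: [630.9, -52.6, 13.9]
tool_rot: [[-1.0, 0.001, 0.0], [0.001, 1.0, -0.0], [-0.0, -0.0, -1.0]]
force: [-0.3, -0.4, -0.1]
opening: 88.0
finger_force: 0.0
```

```bash
python3 - <<'E'
from h import *
s=get_state();R=np.array(s["tool_rot"]);p=s["tool_pos"];print(p,yaw(R),s["force"],s["clock"])
a=grab_frame("top");b=grab_frame("scene")
im=[cv2.resize(x["pixels"][y0:y1,x0:x1,::-1],(400,400),interpolation=cv2.INTER_CUBIC) for x,x0,y0,x1,y1 in((a,215,135,345,265),(b,200,140,330,270))]
cv2.imwrite("pics/t7.png",np.hstack(im))
E
```

```text
[630.91865617 -52.59195611  13.8812898 ] 179.94085594208093 [-0.28716981 -0.38503409 -0.09561547] 18.8
```

View pics/t7.png

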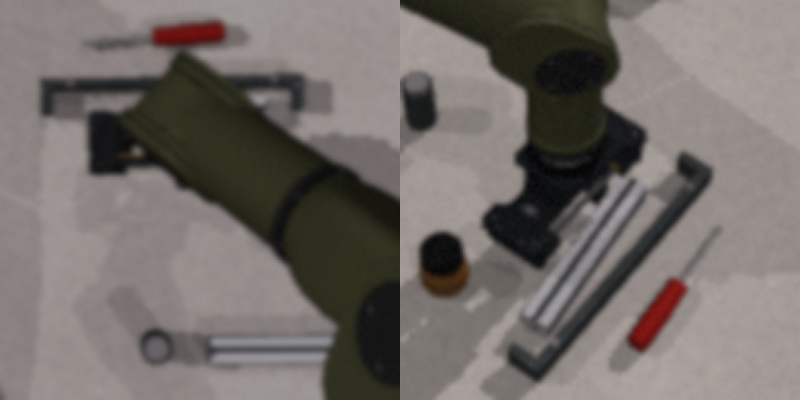

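Scene view: the bar runs from about (537,321) to (634,186) and is swinging in, nearly parallel to the rail. Both ends are inside the stops. I'll compute its pose and keep pushing.

```bash
python3 - <<'E'
from h import *
f=grab_frame("scene");pair(f,[200,140],(137,320),(233,185))
pair(f,[200,140],(283,168),(128,355)) # rail ridge approx
E
```

```text
[[ 678. -160.]
 [ 657.   30.]] C [667. -65.] len 191.0 yaw -83.7
[[ 686.   80.]
 [ 695. -196.]] C [691. -58.] len 276.0 yaw 91.9
```

Emit:
apply_moves(
  commands=[
    [[0,0,0],[-0.005,0,0],0.088],
    [[0,0,0],[-0.005,0,0],0.088],
    [[0,0,0],[-0.005,0,0],0.088],
    [[0,0,0],[-0.005,0,0],0.088],
    [[0,0,0],[-0.003,0,0],0.088],
    [[0,0,0],[0,0,0],0.088],
    [[0,0,0],[0,0,0],0.088],
    [[0,0,0],[0,0,0],0.088],
  ],
)

```text
clock: 19.75
tool_pos: [653.8, -52.4, 14.0]
tool_rot: [[-1.0, 0.001, 0.0], [0.001, 1.0, -0.0], [-0.0, -0.0, -1.0]]
force: [-0.8, -0.5, -0.2]
opening: 87.6
finger_force: 0.0
```

Emit:
apply_moves(
  commands=[
    [[0,0,0],[-0.002,0,0],0.088],
    [[0,0,0],[-0.002,0,0],0.088],
    [[0,0,0],[-0.001,0,0],0.088],
    [[0,0,0],[-0.001,0,0],0.088],
    [[0,0,0],[0,0,0],0.088],
    [[0,0,0],[0,0,0],0.088],
    [[0,0,0],[0,0,0],0.088],
    [[0,0,0],[0,0,0],0.088],
  ],
)

```text
clock: 20.55
tool_pos: [659.8, -52.5, 13.9]
tool_rot: [[-1.0, 0.001, 0.0], [0.001, 1.0, -0.0], [-0.0, -0.0, -1.0]]
force: [-0.7, 0.1, 0.9]
opening: 88.1
finger_force: 0.4
```

Emit:
apply_moves(
  commands=[
    [[0,0,0],[-0.001,0,0],0.088],
    [[0,0,0],[-0.001,0,0],0.088],
    [[0,0,0],[-0.001,0,0],0.088],
    [[0,0,0],[0,0,0],0.088],
    [[0,0,0],[0,0,0],0.088],
    [[0,0,0],[0,0,0],0.088],
    [[0,0,0],[0,0,0],0.088],
    [[0,0,0],[0,0,0],0.088],
  ],
)

```text
clock: 21.35
tool_pos: [661.3, -52.5, 13.9]
tool_rot: [[-1.0, -0.001, -0.003], [-0.001, 1.0, -0.001], [0.003, -0.001, -1.0]]
force: [-5.4, -0.2, 3.8]
opening: 87.5
finger_force: 2.6
```

Emit:
apply_moves(
  commands=[
    [[0,0,0],[-0.001,0,0],0.088],
    [[0,0,0],[-0.001,0,0],0.088],
    [[0,0,0],[-0.001,0,0],0.088],
    [[0,0,0],[0,0,0],0.088],
    [[0,0,0],[0,0,0],0.088],
    [[0,0,0],[0,0,0],0.088],
    [[0,0,0],[0,0,0],0.088],
    [[0,0,0],[0,0,0],0.088],
  ],
)

```text
clock: 22.15
tool_pos: [661.6, -52.6, 13.7]
tool_rot: [[-1.0, -0.002, -0.008], [-0.002, 1.0, -0.002], [0.008, -0.002, -1.0]]
force: [-12.0, -1.8, 9.2]
opening: 87.7
finger_force: 5.9
```

The bar is seated, since the force rose with no further motion. I'll back off, raise and clear the view.

Emit:
apply_moves(
  commands=[
    [[0,0,0],[0.006,0,0],0.088],
    [[0,0,0],[0.01,0,0],0.088],
    [[0,0,0],[0.012,0,0],0.088],
    [[0,0,0],[0,0,-0.02],0.088],
    [[0,0,0],[0,0,-0.04],0.088],
    [[0,0,0],[0,0,-0.04],0.088],
    [[0,0,0],[0.02,0,-0.03],0.088],
    [[0,0,0],[0.04,0,0],0.088],
  ],
)

```text
clock: 22.95
tool_pos: [584.0, -50.2, 150.2]
tool_rot: [[-1.0, 0.002, 0.015], [0.003, 1.0, 0.003], [-0.015, 0.003, -1.0]]
force: [-0.2, -0.3, -0.2]
opening: 88.1
finger_force: 0.0
```

Emit:
apply_moves(
  commands=[
    [[0,0,0],[0.045,0,0],0.088],
    [[0,0,0],[0.045,0,0],0.088],
    [[0,0,0],[0,-0.04,0],0.088],
    [[0,0,0],[0,-0.04,0],0.088],
    [[0,0,0],[0,-0.04,0],0.088],
    [[0,0,0],[0,-0.04,0],0.088],
    [[0,0,0],[0,-0.04,0],0.088],
    [[0,0,0],[0,0,0],0.088],
  ],
)

```text
clock: 23.75
tool_pos: [487.8, -260.0, 144.6]
tool_rot: [[-1.0, 0.012, 0.002], [0.012, 1.0, -0.005], [-0.002, -0.005, -1.0]]
force: [-0.0, -0.3, -0.9]
opening: 88.0
finger_force: 0.0
```

```bash
python3 - <<'E'
from h import *
s=get_state();print(s["tool_pos"],s["force"],s["clock"])
for n in("scene","top"):
    f=grab_frame(n); g=cv2.cvtColor(f["pixels"],cv2.COLOR_RGB2GRAY)
    for y in(-130,-100,-57,-10,20):   # brightness along x at height 30 across bar and rail
        xs=np.arange(655,722,3); P=proj(f,[(x,y,30) for x in xs]).astype(np.float32)
        print(n,y,cv2.remap(g,P[:,:1],P[:,1:],cv2.INTER_LINEAR).ravel().tolist())
    ys=np.arange(-200,90,8);
    for x in(679,692): P=proj(f,[(x,y,30) for y in ys]).astype(np.float32);print("along",x,cv2.remap(g,P[:,:1],P[:,1:],cv2.INTER_LINEAR).ravel().tolist())
E
```

```text
[ 487.8046994  -260.01068228  144.59346701] [-0.02737569 -0.26414316 -0.9190598 ] 23.75
scene -130 [141, 146, 148, 142, 134, 130, 132, 134, 127, 104, 70, 72, 98, 124, 132, 118, 89, 60, 48, 45, 37, 37, 62]
scene -100 [136, 135, 135, 134, 129, 126, 132, 134, 127, 105, 76, 73, 101, 127, 132, 121, 89, 55, 47, 41, 36, 37, 67]
scene -57 [137, 137, 136, 135, 132, 130, 133, 134, 126, 101, 70, 78, 108, 132, 141, 123, 87, 59, 48, 46, 39, 46, 75]
scene -10 [152, 152, 152, 151, 148, 146, 151, 152, 140, 111, 80, 91, 123, 146, 147, 121, 85, 59, 50, 44, 36, 44, 75]
scene 20 [152, 151, 151, 149, 144, 138, 136, 136, 127, 97, 71, 81, 113, 130, 129, 109, 75, 54, 45, 39, 34, 47, 78]
along 679 [54, 91, 109, 100, 82, 124, 133, 130, 128, 127, 129, 131, 127, 129, 128, 131, 129, 127, 127, 127, 136, 144, 140, 140, 141, 142, 141, 129, 124, 121, 107, 119, 121, 123, 112, 70, 42]
along 692 [48, 80, 96, 85, 65, 109, 108, 109, 107, 110, 113, 113, 111, 112, 117, 116, 116, 113, 120, 122, 131, 133, 133, 128, 139, 137, 130, 122, 119, 122, 100, 97, 97, 96, 57, 25, 38]
top -130 [118, 109, 97, 83, 70, 82, 107, 122, 122, 1
[... 176 characters left out ...]
 -57 [116, 110, 102, 85, 73, 78, 97, 118, 120, 100, 75, 77, 97, 119, 127, 115, 84, 56, 51, 66, 89, 111, 120]
top -10 [130, 122, 107, 92, 87, 98, 122, 138, 132, 107, 83, 83, 105, 130, 134, 112, 82, 61, 61, 83, 110, 123, 126]
top 20 [132, 129, 126, 118, 109, 109, 123, 131, 122, 97, 76, 75, 98, 120, 116, 93, 66, 51, 56, 81, 109, 122, 125]
along 679 [43, 43, 75, 81, 83, 112, 120, 122, 122, 122, 122, 123, 123, 123, 117, 116, 117, 119, 119, 116, 121, 130, 132, 132, 131, 129, 128, 123, 122, 119, 119, 98, 83, 84, 84, 73, 43]
along 692 [41, 42, 67, 70, 75, 95, 95, 94, 93, 99, 102, 101, 100, 100, 103, 109, 109, 108, 107, 108, 114, 117, 116, 114, 116, 118, 113, 106, 104, 98, 92, 78, 71, 72, 70, 64, 42]
```

The slot lies at x≈685–686 all along and the rail face at about 701, so the bar is flush. It spans y −164 to +38, between the stops, and the arm is clear.

```bash
python3 -c "
from workcell import finish_job
print(finish_job())"
```

```text
the job is handed in; nothing more can be done
None
```

I pushed the profile in behind the post, end_a first, then swung end_b in. It was never gripped or lifted, and I've handed the job in. By camera it lies flat along the back rail between the stops. I didn't re-measure the jar, meter, spool or screwdriver at the end, and the hand-in returned no verdict.

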